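# Fetch the vial from behind the reagent bottles and weigh it

## Task

The small vial with the cream cap stands hemmed in by three reagent bottles in the white tray. Clear all three bottles aside onto the blue mat so that they stand there together, only then take the vial out and stand it in the middle of the balance's round steel pan, and finally put every bottle back in the tray upright on the very place where it stood at the start. Do not knock any of them over.

Things in the scene. Friction and masses are not known exactly. Their poses are not given: they have to be found in the camera images.
- vial: small screw vial with cream-coloured cap, tan label and pinkish contents, 22 mm across, 50 mm tall (cap: top 8 mm, 20 mm across), about 20 g; stands upright in the tray at its vial place. Origin: centre of the underside, z up. It stands so close to the taller bottles that a gripper has no room round it until they are gone.
- bottle_red: reagent bottle, brown glass with a red cap; 68 mm across the round body, 131 mm tall, standing upright; the screw cap, fixed to the bottle, is 36 mm across and runs from 113 to 131 mm above the underside, and below it the shoulders slope out to the body. About 0.2 kg. Origin: centre of the underside; z up along the bottle.
- bottle_blue: reagent bottle, clear with whitish contents and a blue cap; 66 mm across the round body, 126 mm tall, standing upright; the screw cap, fixed to the bottle, is 35 mm across and runs from 109 to 126 mm above the underside, and below it the shoulders slope out to the body. About 0.2 kg. Origin: centre of the underside; z up along the bottle.
- bottle_black: reagent bottle, brown glass with a black cap, the smallest of the three; 60 mm across the round body, 116 mm tall, standing upright; the screw cap, fixed to the bottle, is 32 mm across and runs from 100 to 116 mm above the underside, and below it the shoulders slope out to the body. About 0.2 kg. Origin: centre of the underside; z up along the bottle.
- tray: white plastic tray, fixed, 150 (x) x 205 (y) mm outside, rim 16 mm high and 4 mm thick, inner floor 4 mm above the worktop. Origin: centre of its underside; x points away from the robot, y to the left. Grey rings on the floor mark four places, in mm from the origin: vial (30, 0); bottles (30, 57), (30, -57) and (-30, 0). Which bottle stands on which of the three places changes from start to start.
- mat: flat blue mat, fixed, 110 (x) x 240 (y) x 3 mm, the side area for the bottles; empty at the start. Origin: centre of its underside; the long side runs along its y. It lies left or right of the tray, the balance on the other side.
- balance_pan (a point): centre of the top face of the round steel pan, 80 mm across and 4 mm thick, of a compact white balance (fixed, 135 x 105 mm, housing 25 mm high); this face is 32 mm above the worktop and does not move. Empty at the start.

How it is judged:
By the outcome, as a careful person would: the job done as asked, in the order asked, and still so for the second after the job is handed in, with the robot touching nothing.
It also fails if it takes over 134 s, if anything falls off the work surface, if the arm or the gripper's body presses on something with over 40 N, if the wrist force passes 120 N, or if a joint passes its speed limit or range.

## Robot

A 6-joint arm with a two-finger parallel gripper is mounted at the origin on a cart in front of the work surface, level with it; the furniture and walls round the work are solid. World frame = base frame: x ahead of the robot, y to its left, z up, the work surface at z = 0. Lengths are in m, angles in rad, forces in N, time in s.
With the tool pointing down it reaches from about 0.35 to 0.775 m from the base axis. Payload 5.5 kg.
Tool frame: the origin (TCP) lies between the finger pads; the fingertips stand 17 mm ahead of it and the grasp point (between the pads) lies 2 mm behind it (env.finger_overhang is the distance from the TCP to the fingertips, in m); z points along the fingers, y is the line along which they close (so a half turn about z gives the same grasp; the last joint's range is limited). The gripper opens to 85 mm and grips with 20 to 120 N. Pads are 22 mm wide; open, the fingers measure 114 mm over their backs; the gripper's body (76 mm by 85 mm) begins 54 mm behind the grasp point. The pads swing forward as they close: fully open they stand 13 mm farther back than shut.
Start: joints at [1.06, 0.313, 0.046, 1.304, 0, 1.431], TCP at [0.208, 0.536, 0.248] pointing down, gripper open.
Joint ranges: [-2.76, 2.76], [-0.86, 1.69], [-1.03, 1.26], [-2.2, 2.34], [-1.47, 1.5], [-3.14, 3.14]. Speed limits (rad/s): [2.57, 2.57, 3.14, 3.14, 3.14, 3.14].

## Interface

Orientations are given as a unit quaternion [w, x, y, z].
In Python, from workcell import env gives the robot as it stands. The module is installed in compiled form; this text tells all that it offers.
- The arm moves only by the shell command python3 -m pendant 'ROWS' [FORCE]. ROWS is JSON, a list of rows, each a list of 5 numbers: the gripper's target within -1 to 1 (fully open at 1, half-way at 0, shut at -1), then the shift along the tool's x, y, z in m, then the turn about the tool's z in rad. A call has 1 to 8 rows; each row shifts and turns the commanded pose from where the row before left it, along the tool's axes as they then stand; what a row does not reach is not made up. A row lasts 1/8 s, in which the tool goes at most 62.5 mm and 10.7 degrees, less where a joint would pass 70% of its speed; a pose out of reach is approached as far as the arm can. A call with a gripper value outside its range is refused whole. The fingers move at their own pace and stop on an object; FORCE is the grip in N (left out, the last holds). Time passes only in rows, so rows that do not move let the fingers close. It gives the time, the measured TCP pose, the force, the opening and the grip force at its end, in the units of the state.
- env.get_state(): the state, without advancing time (a new reading comes with each control period).
- env.read_camera(name): name is "side" or "top"; returns the picture (400x640x3 uint8, red, green, blue); there is no depth.
- env.calibration(name): a dict with "K" (3x3 intrinsics, pixels), "T" (4x4, takes a point from camera to world coordinates). Camera axes: x right, y down, z forward; pixel columns grow to the right and rows downward; lengths in m; the calibration is good to about 2 mm. A picture is of the moment at which its call begins. calibration takes no time and is no camera call.
- env.hand_in(): hands the job in; it is judged then, once.
Trained networks look in the newest picture that a camera, given by its name, has taken for a name from the list of things; names that differ only in an ending like _2 or _b are one class to them, and where a whole thing is asked for, a point or a joint stands for the part that bears it (a point fixed in the world has none). Each returns a list of dicts, best first, with "score" (0 to 1); they miss things now and then, are a little off and sometimes report something else, mostly with a low value. They report only what shows in the picture. A call takes as long as a camera call.
- env.recognise(camera, label): "centre" ([column, row] in pixels, amid what is visible of it).
The state is a dict: "clock": time; "joint_pos": joint angles; "qvel": joint speeds; "tau": joint torques, N m; "tcp_pos": TCP position; "orientation": TCP orientation; "wrist_force": force on the tool from outside, world axes, zero at the start; "ft_torque": the same for the moment, N m; "finger_gap": finger opening in m; "grip_force": force on a finger pad.
Only numpy, scipy, OpenCV 4.12 (cv2) and the standard library are available. Lean on these libraries where they do the work, as an engineer would, in place of code of your own. Each camera call takes 0.05 s, during which the arm holds its last target. There are 200 camera calls.

## Working session

There is one attempt and no reset: what is moved stays moved. The work goes in short steps, Python scripts to look and compute and a shell command to move; the robot and the scene stay as the last step left them, time stands still between calls to the robot, and variables do not carry over. Pictures are saved under pics/ and viewed, at most 14 in all, crops included, and the job is handed in when it is done.

```bash
mkdir -p pics
cat > h.py <<'E'
import numpy as np, cv2
from workcell import env
def ray(cam,px,z):
    c=env.calibration(cam);K=np.array(c["K"]);T=np.array(c["T"])
    d=T[:3,:3]@np.linalg.solve(K,[px[0],px[1],1.]);o=T[:3,3]
    return o+d*(z-o[2])/d[2]
def proj(cam,p):
    c=env.calibration(cam);K=np.array(c["K"]);T=np.linalg.inv(np.array(c["T"]))
    q=K@(T[:3,:3]@np.array(p)+T[:3,3]);return q[:2]/q[2]
def snap(cam,name):
    im=env.read_camera(cam);cv2.imwrite(f"pics/{name}.png",im[:,:,::-1]);return im
E
python3 - <<'E'
from h import *
np.set_printoptions(precision=4,suppress=True)
s=env.get_state();print({k:np.round(v,4) for k,v in s.items()})
H=dict(vial=.054,bottle_red=.135,bottle_blue=.130,bottle_black=.12,tray=.004,mat=.003,balance_pan=.032)
for cam in("top","side"):
    snap(cam,cam+"0")
    print(cam,np.array(env.calibration(cam)["T"])[:3,3])
    for n,z in H.items():
        for r in env.recognise(cam,n)[:2]: print(cam,n,round(r["score"],2),np.round(r["centre"]),ray(cam,r["centre"],z))
E
```

```text
{'clock': np.float64(0.0), 'joint_pos': array([1.0604, 0.314 , 0.045 , 1.3036, 0.    , 1.4312]), 'qvel': array([ 0.0008, -0.0013,  0.0017, -0.0006, -0.0013, -0.    ]), 'tau': array([  0.0001, -48.0626,  29.8533,   0.0195,  -0.    ,  -0.    ]), 'tcp_pos': array([0.2081, 0.5355, 0.2474]), 'orientation': array([-0.0003,  0.1843,  0.9829, -0.0009]), 'wrist_force': array([ 0.1515,  0.3383, -0.2453]), 'ft_torque': array([-0.0206,  0.0686, -0.0011]), 'grip_force': np.float64(0.0), 'finger_gap': np.float64(0.0853)}
top [0.5182 0.0765 0.9943]
top vial 0.68 [311. 203.] [0.5835 0.0709 0.054 ]
top vial 0.63 [307. 190.] [0.6156 0.0805 0.054 ]
top bottle_red 0.74 [327. 174.] [0.6395 0.0356 0.135 ]
top bottle_blue 0.87 [288. 200.] [0.5864 0.1212 0.13  ]
top bottle_black 0.76 [322. 208.] [0.5689 0.0489 0.12  ]
top bottle_black 0.44 [328. 175.] [0.6394 0.0341 0.12  ]
top tray 0.77 [309. 202.] [0.5891 0.0768 0.004 ]
top mat 0.56 [202. 233.] [0.5168 0.3389 0.003 ]
top balance_pan 0.97 [423. 185.] [ 0.6258 -0.2005  0.032 ]
side [ 0.2654 -0.8211  0.7761]
side vial 0.52 [333. 196.] [0.617  0.0497 0.054 ]
side bottle_red 0.95 [354. 193.] [ 0.6228 -0.0552  0.135 ]
side bottle_blue 0.89 [307. 172.] [0.5553 0.0573 0.13  ]
side bottle_blue 0.59 [355. 196.] [ 0.6241 -0.0571  0.13  ]
side bottle_black 0.57 [314. 205.] [ 0.5358 -0.0472  0.12  ]
side tray 0.57 [321. 222.] [0.5786 0.0233 0.004 ]
side mat 0.9 [262. 160.] [0.5113 0.3204 0.003 ]
side balance_pan 0.58 [385. 285.] [ 0.6234 -0.2266  0.032 ]
```

View pics/top0.png

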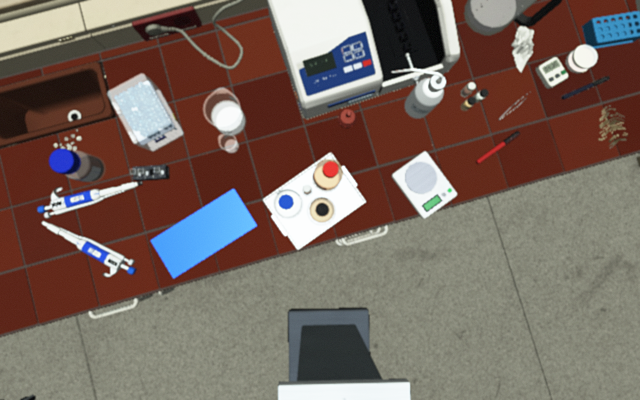

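View pics/side0.png

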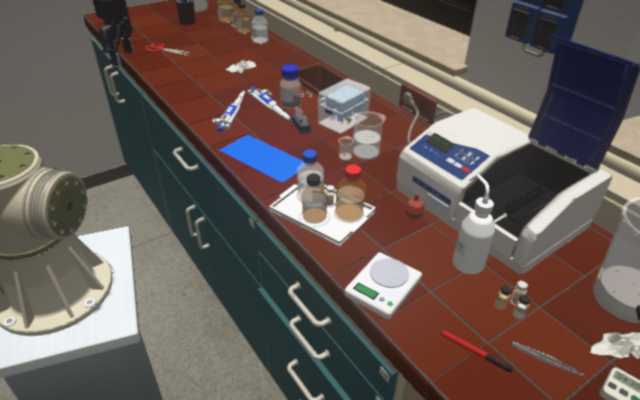

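The pictures show the tray at about (314,200) in the top view. Red is at (330,170), blue at (287,201), black at (322,209) and the vial at (307,190). The mat is on the left at (203,233) and the balance on the right at (424,184). The scene is rotated about 30°, so I'll refine the positions by colour.

Run:
```python
from h import *
np.set_printoptions(precision=4,suppress=True)
im=cv2.imread("pics/top0.png");hsv=cv2.cvtColor(im,cv2.COLOR_BGR2HSV)
def comps(m,box):
    x0,y0,x1,y1=box;mm=np.zeros(m.shape,np.uint8);mm[y0:y1,x0:x1]=m[y0:y1,x0:x1]
    n,l,st,c=cv2.connectedComponentsWithStats(mm)
    i=1+np.argmax(st[1:,4]);return c[i],st[i],(l==i).astype(np.uint8)
h,s,v=[hsv[:,:,i].astype(int) for i in range(3)]
tb=(258,145,372,252)
for n,m,z,box in [("blue",(h>100)&(h<130)&(s>150),.130,tb),("red",((h<6)|(h>172))&(s>190)&(v>150),.135,(300,150,350,190)),("black",(v<60),.12,(305,195,340,225))]:
    c,st,_=comps(m.astype(np.uint8),box);print(n,c,st,ray("top",c,z))
c,st,m=comps(((h>100)&(h<130)&(s>120)).astype(np.uint8),(140,180,260,285))
def rect(m,z,cam="top"):
    cn=max(cv2.findContours(m,cv2.RETR_EXTERNAL,cv2.CHAIN_APPROX_NONE)[0],key=cv2.contourArea)
    P=np.array([ray(cam,p[0],z)[:2] for p in cn]).astype(np.float32);return cv2.minAreaRect(P*1000)
print("mat",rect(m,.003))
c,st,m=comps(((s<60)&(v>130)).astype(np.uint8),tb);print("tray",rect(m,.016))
c,st,m=comps(((s<60)&(v>130)).astype(np.uint8),(385,145,465,220));print("bal",rect(m,.025))
crop=np.hstack([cv2.resize(im[145:255,255:375],None,fx=4,fy=4,interpolation=cv2.INTER_CUBIC),cv2.resize(im[145:255,388:468],None,fx=4,fy=4,interpolation=cv2.INTER_CUBIC)])
cv2.imwrite("pics/crop0.png",crop)
```

```text
blue [285.4653 201.4653] [279 195  14  14 144] [0.5826 0.1269 0.13  ]
red [329.9937 168.9812] [324 162  13  15 160] [0.6513 0.0296 0.135 ]
black [321.81 209.19] [317 204  11  11 100] [0.5652 0.0483 0.12  ]
mat ((518.6219482421875, 335.9876708984375), (112.54319763183594, 242.62428283691406), 31.525175094604492)
tray ((593.352294921875, 63.51988220214844), (154.00244140625, 221.98114013671875), 34.30680847167969)
bal ((606.5992431640625, -217.27566528320312), (192.94412231445312, 120.00674438476562), 27.68830680847168)
```

View pics/crop0.png

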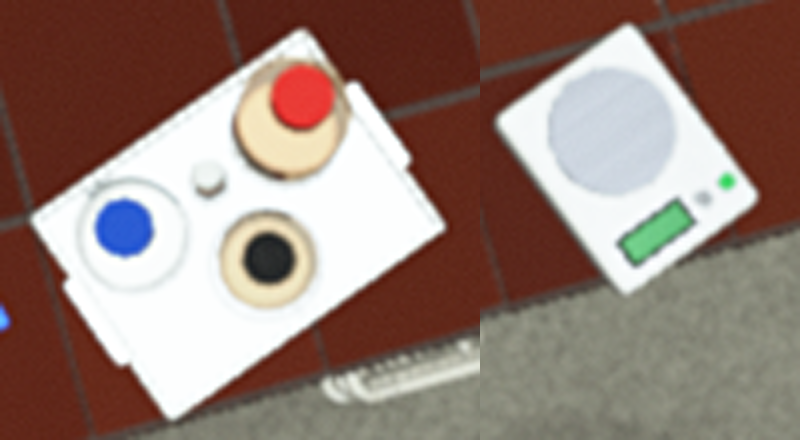

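```bash
cat >> h.py <<'E'
def tri(pt,ps):
    A=[];b=[]
    for cam,px in(("top",pt),("side",ps)):
        c=env.calibration(cam);K=np.array(c["K"]);T=np.array(c["T"])
        d=T[:3,:3]@np.linalg.solve(K,[px[0],px[1],1.]);d/=np.linalg.norm(d);M=np.eye(3)-np.outer(d,d)
        A.append(M);b.append(M@T[:3,3])
    p=np.linalg.lstsq(np.vstack(A),np.hstack(b),rcond=None)[0];return p
def capblob(im,col,box):
    "im rgb; centroid of colour blob in box"
    hsv=cv2.cvtColor(im,cv2.COLOR_RGB2HSV);h,s,v=[hsv[:,:,i].astype(int) for i in range(3)]
    m={"blue":(h>100)&(h<130)&(s>130),"red":((h<6)|(h>172))&(s>190)&(v>150),"black":v<60}[col]
    x0,y0,x1,y1=box;mm=np.zeros(m.shape,np.uint8);mm[y0:y1,x0:x1]=m[y0:y1,x0:x1]
    n,l,st,c=cv2.connectedComponentsWithStats(mm);i=1+np.argmax(st[1:,4]);return c[i],st[i]
E
python3 - <<'E'
from h import *
np.set_printoptions(precision=4,suppress=True)
print("ov",env.finger_overhang, np.array(env.calibration("top")["K"])[0], np.array(env.calibration("side")["K"])[0])
im=cv2.imread("pics/side0.png")[:,:,::-1].copy()
T={"blue":(285.5,201.5),"red":(330,169),"black":(321.8,209.2)}
B={"blue":(295,145,325,168),"red":(338,160,368,182),"black":(300,168,330,192)}
H={"blue":.1215,"red":.126,"black":.112}
for k in T:
    c,st=capblob(im,k,B[k]);print(k,c,st,"side@midcap",ray("side",c,H[k]),"tri",tri(T[k],c))
q=lambda x,y:(255+x/4-.4,145+y/4-.4)
C=np.array([ray("top",q(*p),.016)[:2] for p in((302,28),(445,228),(172,420),(32,216))]);print(C)
print("edges",np.linalg.norm(C-np.roll(C,-1,0),axis=1),"centre",C.mean(0))
y=(C[0]-C[1]+C[3]-C[2]);x=(C[0]-C[3]+C[1]-C[2])
# corners: 0 far..; longest side is tray y
e=C[3]-C[0]+C[2]-C[1];yaw=np.degrees(np.arctan2(e[1],e[0]))-90;print("yaw",yaw)
a=np.radians(yaw);R=np.array([[np.cos(a),-np.sin(a)],[np.sin(a),np.cos(a)]])
for p in((.03,0),(.03,.057),(.03,-.057),(-.03,0)):print(p,C.mean(0)+R@p)
print("vial",ray("top",q(208,177),.054)); print("pan",ray("top",(388+132/4-.4,145+131/4-.4),.032))
cv2.imwrite("pics/crop1.png",cv2.resize(im[140:250,260:400],None,fx=5,fy=5,interpolation=cv2.INTER_CUBIC)[:,:,::-1])
E
```

```text
ov 0.017 [400.7727   0.     315.1896] [506.3593   0.     317.0803]
blue [309.3393 154.5893] [303 150  14  12 112] side@midcap [0.5869 0.1343 0.1215] tri [0.5836 0.1268 0.1268]Traceback (most recent call last):
  File "<stdin>", line 9, in <module>
  File "h.py", line 24, in capblob
    n,l,st,c=cv2.connectedComponentsWithStats(mm);i=1+np.argmax(st[1:,4]);return c[i],st[i]
                                                      ~~~~~~~~~^^^^^^^^^^
    return _wrapfunc(a, 'argmax', axis=axis, out=out, **kwds)
    return bound(*args, **kwds)
ValueError: attempt to get argmax of an empty sequence
```

```bash
sed -i 's/(s>190)&(v>150)/(s>150)\&(v>125)/' h.py
python3 - <<'E'
from h import *
np.set_printoptions(precision=4,suppress=True)
im=cv2.imread("pics/side0.png")[:,:,::-1].copy()
cv2.imwrite("pics/crop1.png",cv2.resize(im[140:250,260:400],None,fx=5,fy=5,interpolation=cv2.INTER_CUBIC)[:,:,::-1])
T={"blue":(285.5,201.5),"red":(330,169),"black":(321.8,209.2)}
B={"blue":(295,145,325,168),"red":(338,160,368,182),"black":(300,168,330,192)}
H={"blue":.1215,"red":.126,"black":.112}
for k in T:
  try:
    c,st=capblob(im,k,B[k]);print(k,c,st,"side@midcap",ray("side",c,H[k]),"tri",tri(T[k],c))
  except ValueError: print(k,"none")
q=lambda x,y:(255+x/4-.4,145+y/4-.4)
C=np.array([ray("top",q(*p),.016)[:2] for p in((302,28),(445,228),(172,420),(32,216))]);print(C)
print("edges",np.linalg.norm(C-np.roll(C,-1,0),axis=1),"centre",C.mean(0))
e=C[3]-C[0]+C[2]-C[1];yaw=np.degrees(np.arctan2(e[1],e[0]))-90;print("yaw",yaw)
a=np.radians(yaw);R=np.array([[np.cos(a),-np.sin(a)],[np.sin(a),np.cos(a)]])
for p in((.03,0),(.03,.057),(.03,-.057),(-.03,0)):print(p,C.mean(0)+R@p)
print("vial",ray("top",q(208,177),.054)); print("pan",ray("top",(388+132/4-.4,145+131/4-.4),.032))
E
```

```text
blue [309.3393 154.5893] [303 150  14  12 112] side@midcap [0.5869 0.1343 0.1215] tri [0.5836 0.1268 0.1268]
red [352.7483 168.9021] [345 164  17  11 143] side@midcap [0.659  0.0409 0.126 ] tri [0.6524 0.0292 0.1349]
black [313.0625 182.0625] [308 180  11   5  48] side@midcap [0.5639 0.0397 0.112 ] tri [0.5663 0.0478 0.1058]
[[ 0.713   0.022 ]
 [ 0.5878 -0.0634]
 [ 0.4737  0.1054]
 [ 0.599   0.1893]]
edges [0.1516 0.2038 0.1508 0.2025] centre [0.5934 0.0633]
yaw 34.16726422434354
(0.03, 0) [0.6182 0.0802]
(0.03, 0.057) [0.5862 0.1273]
(0.03, -0.057) [0.6502 0.033 ]
(-0.03, 0) [0.5686 0.0465]
vial [0.6174 0.0812 0.054 ]
pan [ 0.6436 -0.1958  0.032 ]
```

View pics/crop1.png

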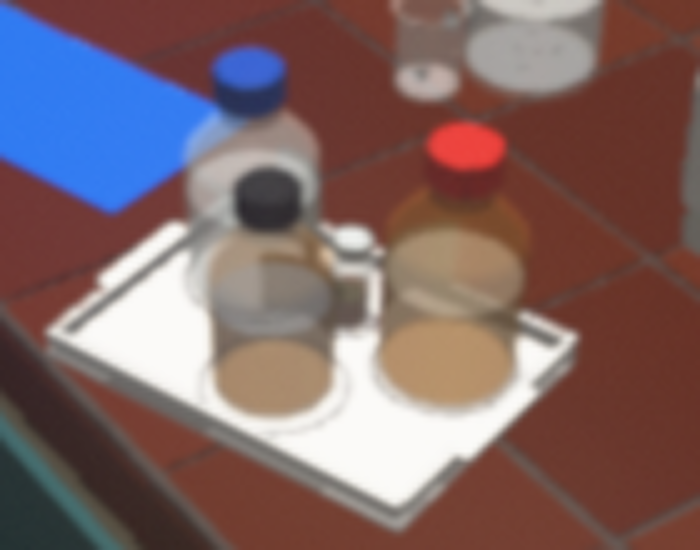

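```bash
cat >> h.py <<'E'
def to(x,y,z,yaw=124.2):
    "tool-frame shift and turn from the present pose to world xyz with tool y at yaw"
    from scipy.spatial.transform import Rotation as Ro
    s=env.get_state();q=s["orientation"];R=Ro.from_quat([q[1],q[2],q[3],q[0]]).as_matrix()
    d=R.T@(np.array([x,y,z])-s["tcp_pos"]);yw=np.degrees(np.arctan2(R[1,1],R[0,1]))
    print("shift mm",np.round(d*1000,1),"turn",round(np.radians(yw-yaw),4),"tilt",np.round(R[2],3),"t",round(float(s["clock"]),2),"tcp",np.round(s["tcp_pos"],4),"F",np.round(s["wrist_force"],1),"gap",round(float(s["finger_gap"]),4),"grip",round(float(s["grip_force"]),1))
E
python3 -m pendant '[[1,0,0,0,-0.161],[1,0,0,0,-0.161],[1,0,0,0,-0.161],[1,0,0,0,-0.161],[1,0,0,0,-0.161],[1,0,0,0,-0.162]]'
python3 -m pendant '[[1,-0.007,-0.045,0,0],[1,-0.007,-0.045,0,0],[1,-0.007,-0.045,0,0],[1,-0.007,-0.045,0,0],[1,-0.007,-0.045,0,0],[1,-0.007,-0.045,0,0],[1,-0.007,-0.045,0,0],[1,-0.007,-0.045,0,0]]'
python3 -m pendant '[[1,-0.007,-0.045,0,0],[1,-0.007,-0.045,0,0],[1,-0.007,-0.045,0,0],[1,-0.005,-0.045,0,0],[1,0,0,0,0],[1,0,0,0,0]]'
python3 -c "
from h import *
to(.585,.127,.126)"
```

```text
clock: 1.55
tcp_pos: [0.2084, 0.536, 0.2484]
orientation: [0.0, -0.296, 0.955, 0.0]
wrist_force: [-0.1, -0.4, 0.0]
finger_gap: 0.0855
grip_force: 0.0
clock: 2.55
tcp_pos: [0.4578, 0.2683, 0.2485]
orientation: [0.0, -0.294, 0.956, 0.0]
wrist_force: [1.1, 0.3, 0.2]
finger_gap: 0.0853
grip_force: 0.0
clock: 3.3
tcp_pos: [0.5791, 0.1353, 0.2481]
orientation: [-0.0, -0.294, 0.956, 0.0]
wrist_force: [0.3, -0.2, -0.3]
finger_gap: 0.0858
grip_force: 0.0
shift mm [ -0.4 -10.3 122.1] turn -0.0011 tilt [ 0.001  0.001 -1.   ] t 3.3 tcp [0.5791 0.1353 0.2481] F [ 0.3 -0.2 -0.3] gap 0.0858 grip 0.0
```

```bash
python3 -m pendant '[[1,0,-0.010,0,0],[1,0,0,0.035,0],[1,0,0,0.035,0],[1,0,0,0.030,0],[1,0,0,0.021,0],[1,0,0,0,0],[1,0,0,0,0]]' 40
python3 -m pendant '[[0,0,0,0,0],[0,0,0,0,0],[0,0,0,0,0],[-0.1,0,0,0,0],[-0.1,0,0,0,0]]' 20
python3 -c "
from h import *
snap('side','s1');im=cv2.imread('pics/s1.png');cv2.imwrite('pics/s1c.png',cv2.resize(im[100:230,250:390],None,fx=4,fy=4,interpolation=cv2.INTER_CUBIC))
to(.585,.127,.127)"
```

```text
clock: 4.18
tcp_pos: [0.5855, 0.1273, 0.1284]
orientation: [0.001, -0.294, 0.956, -0.0]
wrist_force: [0.5, -0.7, 0.2]
finger_gap: 0.0852
grip_force: 0.0
clock: 4.8
tcp_pos: [0.585, 0.1269, 0.1273]
orientation: [-0.0, -0.294, 0.956, 0.0]
wrist_force: [-0.4, -0.3, -0.1]
finger_gap: 0.0386
grip_force: 0.0
shift mm [-0.   0.2  0.3] turn -0.0007 tilt [-0.  0. -1.] t 4.85 tcp [0.5851 0.1269 0.1273] F [-0.3  1.2 -0.6] gap 0.0383 grip 0.0
```

View pics/s1c.png

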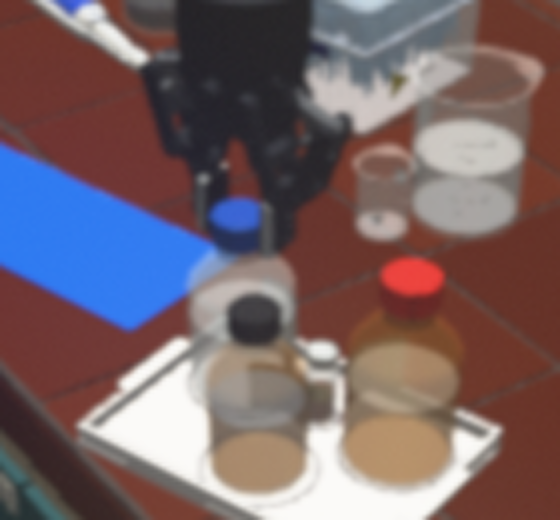

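The fingers straddle the blue cap without touching it. The cap is at (237,215) in the crop, and the gap is 38 mm against a 35 mm cap. I'll close and do a test lift.

```bash
python3 -m pendant '[[-0.4,0,0,0,0],[-0.4,0,0,0,0],[-0.4,0,0,0,0],[-0.4,0,0,0,0]]' 40
python3 -m pendant '[[-0.4,0,0,-0.010,0],[-0.4,0,0,-0.030,0],[-0.4,0,0,-0.035,0],[-0.4,0,0,-0.010,0],[-0.4,0,0,0,0]]'
python3 -c "
from h import *
to(.585,.127,.127)
# mat slots
a=np.radians(31.5)
for s in(-.076,0,.076): print(s,np.array([.5186,.336])+s*np.array([-np.sin(a),np.cos(a)]))
to(.479,.401,.212)"
```

```text
clock: 5.35
tcp_pos: [0.5851, 0.127, 0.1275]
orientation: [0.0, -0.294, 0.956, 0.0]
wrist_force: [0.3, 1.2, 2.3]
finger_gap: 0.0333
grip_force: 39.7
clock: 5.98
tcp_pos: [0.5853, 0.1268, 0.2125]
orientation: [0.0, -0.294, 0.956, -0.0]
wrist_force: [-0.1, 0.1, -2.5]
finger_gap: 0.0331
grip_force: 40.2
shift mm [ 0.2  0.4 85.5] turn -0.0008 tilt [-0.001 -0.    -1.   ] t 5.97 tcp [0.5853 0.1268 0.2125] F [-0.1  0.1 -2.5] gap 0.0331 grip 40.2
-0.076 [0.55830989 0.27119935]
0 [0.5186 0.336 ]
0.076 [0.47889011 0.40080065]
shift mm [-66.  286.6   0.4] turn -0.0008 tilt [-0.001 -0.    -1.   ] t 5.97 tcp [0.5853 0.1268 0.2125] F [-0.1  0.1 -2.5] gap 0.0331 grip 40.2
```

```bash
python3 -m pendant '[[-0.4,-0.005,0.020,0,0],[-0.4,-0.010,0.040,0,0],[-0.4,-0.010,0.045,0,0],[-0.4,-0.010,0.045,0,0],[-0.4,-0.010,0.045,0,0],[-0.4,-0.010,0.045,0,0],[-0.4,-0.008,0.030,0,0],[-0.4,-0.003,0.017,0,0]]'
python3 -m pendant '[[-0.4,0,0,0,0],[-0.4,0,0,0,0],[-0.4,0,0,0.030,0],[-0.4,0,0,0.030,0],[-0.4,0,0,0.020,0],[-0.4,0,0,0.005,0],[-0.4,0,0,0,0],[-0.4,0,0,0,0]]'
python3 -c "
from h import *
to(.479,.401,.1263)"
```

```text
clock: 6.98
tcp_pos: [0.4763, 0.4031, 0.2106]
orientation: [-0.001, -0.295, 0.956, -0.0]
wrist_force: [-0.7, -0.7, -2.1]
finger_gap: 0.0331
grip_force: 40.2
clock: 7.98
tcp_pos: [0.4793, 0.4015, 0.1284]
orientation: [0.001, -0.293, 0.956, 0.0]
wrist_force: [1.3, -0.3, -2.4]
finger_gap: 0.0336
grip_force: 40.3
shift mm [ 0.5 -0.2  2.1] turn -0.0013 tilt [-0.002 -0.    -1.   ] t 7.97 tcp [0.4793 0.4015 0.1284] F [ 1.3 -0.3 -2.4] gap 0.0336 grip 40.3
```

```bash
python3 -m pendant '[[-0.4,0,0,0.0015,0],[-0.4,0,0,0,0],[-0.1,0,0,0,0],[0.1,0,0,0,0],[0.4,0,0,0,0],[0.4,0,0,-0.02,0],[0.4,0,0,-0.04,0],[0.4,0,0,-0.04,0]]'
python3 -c "
from h import *
to(.567,.0473,.228)"
```

```text
clock: 8.98
tcp_pos: [0.4782, 0.4013, 0.2266]
orientation: [-0.0, -0.294, 0.956, -0.0]
wrist_force: [0.8, 0.1, -0.1]
finger_gap: 0.0599
grip_force: 0.0
shift mm [ 125.3 -342.7   -1.4] turn -0.0007 tilt [ 0.001  0.    -1.   ] t 8.97 tcp [0.4782 0.4013 0.2266] F [ 0.8  0.1 -0.1] gap 0.0599 grip 0.0
```

```bash
python3 -m pendant '[[0.4,0.015,-0.040,0,0],[0.4,0.016,-0.044,0,0],[0.4,0.016,-0.044,0,0],[0.4,0.016,-0.044,0,0],[0.4,0.016,-0.044,0,0],[0.4,0.016,-0.044,0,0],[0.4,0.016,-0.044,0,0],[0.4,0.014,-0.039,0,0]]'
python3 -m pendant '[[0.4,0,0,0,0],[0.4,0,0,0,0],[0.4,0,0,0,0]]'
python3 -c "
from h import *
to(.567,.0473,.118)
im=snap('side','s2');im=cv2.imread('pics/s2.png');cv2.imwrite('pics/s2c.png',cv2.resize(im[100:240,230:390],None,fx=4,fy=4,interpolation=cv2.INTER_CUBIC))
im=snap('top','t2');c,st=capblob(im,'blue',(150,180,260,285));print(st)
"
```

```text
clock: 9.98
tcp_pos: [0.568, 0.0457, 0.226]
orientation: [0.0, -0.293, 0.956, -0.0]
wrist_force: [0.4, -0.4, -0.1]
finger_gap: 0.0597
grip_force: 0.0
clock: 10.35
tcp_pos: [0.5674, 0.0485, 0.2258]
orientation: [-0.0, -0.294, 0.956, 0.0]
wrist_force: [-0.4, 0.2, -0.3]
finger_gap: 0.06
grip_force: 0.0
shift mm [  1.   -0.8 107.8] turn 0.0008 tilt [-0.  0. -1.] t 10.35 tcp [0.5674 0.0485 0.2258] F [-0.4  0.2 -0.3] gap 0.06 grip 0.0
[ 151  189  106   89 3745]
```

View pics/s2c.png

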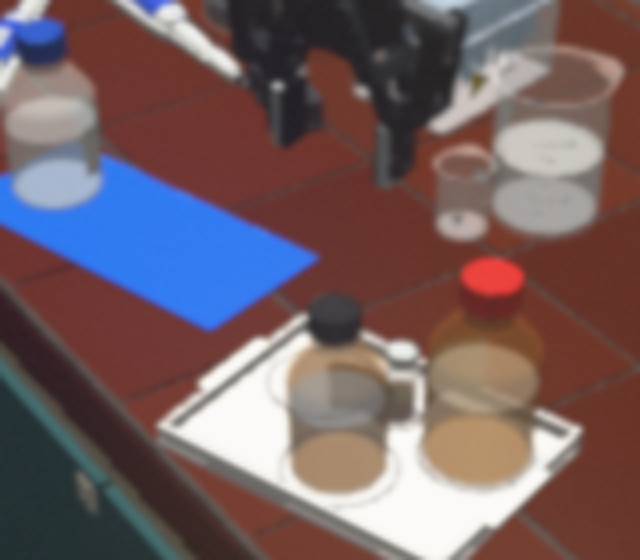

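Blue stands upright on the far end of the mat, at (50,120) in the crop. Next I'll grip black.

```bash
python3 -m pendant '[[0.4,0.001,-0.001,0.035,0],[0.4,0,0,0.035,0],[0.4,0,0,0.025,0],[0.4,0,0,0.013,0],[0.1,0,0,0,0],[-0.15,0,0,0,0],[-0.15,0,0,0,0],[-0.15,0,0,0,0]]' 20
python3 -c "
from h import *
to(.567,.0473,.118)"
python3 -m pendant '[[-0.4,0,0,0,0],[-0.4,0,0,0,0],[-0.4,0,0,0,0]]' 40
python3 -c "
from h import *
to(.567,.0473,.118)"
python3 -m pendant '[[-0.4,0,0,-0.010,0],[-0.4,0,0,-0.030,0],[-0.4,0,0,-0.035,0],[-0.4,0,0,-0.010,0],[-0.4,0,0,0,0]]'
python3 -c "
from h import *
to(.5186,.336,.203)"
```

```text
clock: 11.45
tcp_pos: [0.5679, 0.046, 0.1186]
orientation: [0.001, -0.294, 0.956, -0.0]
wrist_force: [0.9, 0.1, 0.0]
finger_gap: 0.0364
grip_force: 0.0
shift mm [0.  1.6 0.6] turn -0.0007 tilt [-0.001 -0.001 -1.   ] t 11.45 tcp [0.5679 0.046  0.1186] F [0.9 0.1 0. ] gap 0.0364 grip 0.0
clock: 11.82
tcp_pos: [0.5679, 0.046, 0.1186]
orientation: [0.001, -0.294, 0.956, -0.0]
wrist_force: [-0.8, 0.1, 5.6]
finger_gap: 0.0301
grip_force: 39.4
shift mm [0.1 1.6 0.6] turn -0.0007 tilt [-0.001 -0.001 -1.   ] t 11.82 tcp [0.5679 0.046  0.1186] F [-0.8  0.1  5.6] gap 0.0301 grip 39.4
clock: 12.45
tcp_pos: [0.5675, 0.046, 0.2027]
orientation: [0.0, -0.294, 0.956, -0.0]
wrist_force: [0.2, 0.3, -3.3]
finger_gap: 0.03
grip_force: 40.0
shift mm [-122.3  267.5   -0.3] turn -0.0007 tilt [-0. -0. -1.] t 12.45 tcp [0.5675 0.046  0.2027] F [ 0.2  0.3 -3.3] gap 0.03 grip 40.0
```

```bash
python3 -m pendant '[[-0.4,-0.010,0.020,0,0],[-0.4,-0.018,0.040,0,0],[-0.4,-0.018,0.040,0,0],[-0.4,-0.018,0.040,0,0],[-0.4,-0.018,0.040,0,0],[-0.4,-0.018,0.040,0,0],[-0.4,-0.016,0.035,0,0],[-0.4,-0.006,0.012,0,0]]'
python3 -m pendant '[[-0.4,0,0,0,0],[-0.4,0,0,0,0],[-0.4,0,0,0.030,0],[-0.4,0,0,0.030,0],[-0.4,0,0,0.020,0],[-0.4,0,0,0.003,0],[-0.4,0,0,0,0],[-0.4,0,0,0,0]]'
python3 -c "
from h import *
to(.5186,.336,.1178)"
```

```text
clock: 13.45
tcp_pos: [0.5168, 0.3371, 0.2004]
orientation: [-0.002, -0.295, 0.956, -0.0]
wrist_force: [-0.4, -1.0, -3.0]
finger_gap: 0.0302
grip_force: 40.2
clock: 14.45
tcp_pos: [0.5194, 0.3355, 0.1212]
orientation: [0.001, -0.293, 0.956, 0.0]
wrist_force: [-0.2, -0.0, -2.6]
finger_gap: 0.0296
grip_force: 40.2
shift mm [0.4 0.9 3.4] turn -0.0013 tilt [-0.002 -0.    -1.   ] t 14.45 tcp [0.5194 0.3355 0.1212] F [-0.2 -0.  -2.6] gap 0.0296 grip 40.2
```

```bash
python3 -m pendant '[[-0.4,0,0,0.003,0],[-0.4,0,0,0,0],[-0.1,0,0,0,0],[0.1,0,0,0,0],[0.4,0,0,0,0],[0.4,0,0,-0.02,0],[0.4,0,0,-0.04,0],[0.4,0,0,-0.04,0]]'
python3 -c "
from h import *
to(.651,.0312,.220)"
```

```text
clock: 15.45
tcp_pos: [0.5181, 0.3354, 0.2175]
orientation: [-0.0, -0.294, 0.956, -0.0]
wrist_force: [0.2, 0.2, -0.1]
finger_gap: 0.06
grip_force: 0.0
shift mm [  60.9 -326.3   -2.5] turn -0.0006 tilt [ 0.001  0.    -1.   ] t 15.45 tcp [0.5181 0.3354 0.2175] F [ 0.2  0.2 -0.1] gap 0.06 grip 0.0
```

```bash
python3 -m pendant '[[0.4,0.007,-0.037,0,0],[0.4,0.008,-0.043,0,0],[0.4,0.008,-0.043,0,0],[0.4,0.008,-0.043,0,0],[0.4,0.008,-0.043,0,0],[0.4,0.008,-0.043,0,0],[0.4,0.008,-0.043,0,0],[0.4,0.006,-0.031,0,0]]'
python3 -m pendant '[[0.4,0,0,0,0],[0.4,0,0,0,0],[0.4,0,0,0,0]]'
python3 -c "
from h import *
to(.651,.0312,.131)
im=snap('side','s3');im=cv2.imread('pics/s3.png');cv2.imwrite('pics/s3c.png',cv2.resize(im[90:240,230:390],None,fx=4,fy=4,interpolation=cv2.INTER_CUBIC))
"
```

```text
clock: 16.45
tcp_pos: [0.6516, 0.0296, 0.2167]
orientation: [0.0, -0.293, 0.956, -0.0]
wrist_force: [0.1, -0.5, 0.1]
finger_gap: 0.0595
grip_force: 0.0
clock: 16.82
tcp_pos: [0.6506, 0.0326, 0.2169]
orientation: [-0.0, -0.294, 0.956, 0.0]
wrist_force: [0.7, -0.2, 0.5]
finger_gap: 0.0598
grip_force: 0.0
shift mm [ 0.4 -1.4 85.9] turn 0.0007 tilt [ 0.  0. -1.] t 16.82 tcp [0.6506 0.0326 0.2169] F [ 0.7 -0.2  0.5] gap 0.0598 grip 0.0
```

View pics/s3c.png

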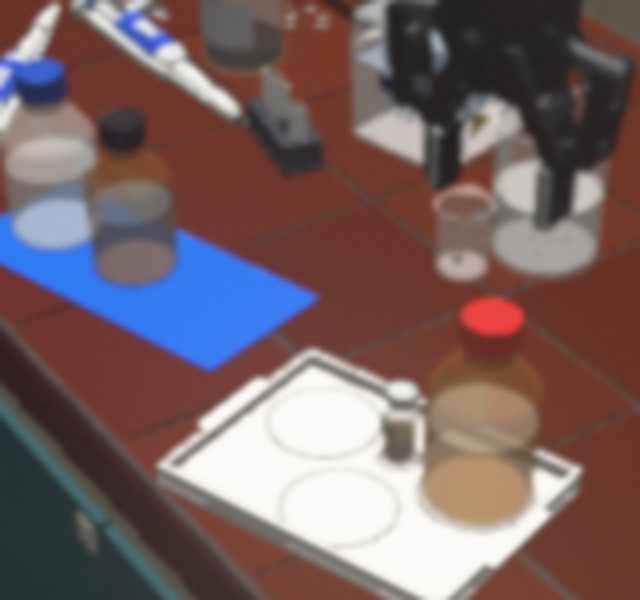

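Blue and black both stand on the mat, at (50,170) and (130,210) in the crop. Now red.

```bash
python3 -m pendant '[[0.4,0,-0.001,0.030,0],[0.4,0,0,0.030,0],[0.4,0,0,0.018,0],[0.4,0,0,0.008,0],[0.1,0,0,0,0],[-0.06,0,0,0,0],[-0.06,0,0,0,0],[-0.06,0,0,0,0]]' 20
python3 -c "
from h import *
to(.651,.0312,.131)"
python3 -m pendant '[[-0.4,0,0,0,0],[-0.4,0,0,0,0],[-0.4,0,0,0,0]]' 40
python3 -c "
from h import *
to(.651,.0312,.131)"
python3 -m pendant '[[-0.4,0,0,-0.010,0],[-0.4,0,0,-0.030,0],[-0.4,0,0,-0.035,0],[-0.4,0,0,-0.010,0],[-0.4,0,0,0,0]]'
python3 -c "
from h import *
to(.558,.271,.217)"
```

```text
clock: 17.88
tcp_pos: [0.6519, 0.0306, 0.1314]
orientation: [0.001, -0.294, 0.956, -0.0]
wrist_force: [0.3, -0.2, -0.6]
finger_gap: 0.0402
grip_force: 0.0
shift mm [0.4 1.  0.4] turn -0.0008 tilt [-0.001 -0.001 -1.   ] t 17.88 tcp [0.6519 0.0306 0.1314] F [ 0.3 -0.2 -0.6] gap 0.0402 grip 0.0
clock: 18.25
tcp_pos: [0.652, 0.0307, 0.1316]
orientation: [0.001, -0.294, 0.956, -0.0]
wrist_force: [-0.4, 0.3, 5.8]
finger_gap: 0.0345
grip_force: 40.3
shift mm [0.6 1.  0.6] turn -0.0007 tilt [-0.001 -0.001 -1.   ] t 18.25 tcp [0.652  0.0307 0.1316] F [-0.4  0.3  5.8] gap 0.0345 grip 40.3
clock: 18.88
tcp_pos: [0.6518, 0.0306, 0.2158]
orientation: [0.0, -0.294, 0.956, -0.0]
wrist_force: [0.2, -0.3, -2.6]
finger_gap: 0.0343
grip_force: 40.2
shift mm [-57.4 251.6  -1.3] turn -0.0008 tilt [-0. -0. -1.] t 18.88 tcp [0.6518 0.0306 0.2158] F [ 0.2 -0.3 -2.6] gap 0.0343 grip 40.2
```

```bash
python3 -m pendant '[[-0.4,-0.005,0.020,0,0],[-0.4,-0.008,0.037,0,0],[-0.4,-0.008,0.037,0,0],[-0.4,-0.009,0.037,0,0],[-0.4,-0.009,0.037,0,0],[-0.4,-0.008,0.037,0,0],[-0.4,-0.007,0.030,0,0],[-0.4,-0.003,0.016,0,0]]'
python3 -m pendant '[[-0.4,0,0,0,0],[-0.4,0,0,0,0],[-0.4,0,0,0.030,0],[-0.4,0,0,0.030,0],[-0.4,0,0,0.020,0],[-0.4,0,0,0.003,0],[-0.4,0,0,0,0],[-0.4,0,0,0,0]]'
python3 -c "
from h import *
to(.558,.271,.1307)"
```

```text
clock: 19.88
tcp_pos: [0.5556, 0.2722, 0.2143]
orientation: [-0.001, -0.295, 0.956, 0.0]
wrist_force: [-0.2, -0.9, -2.6]
finger_gap: 0.0345
grip_force: 40.2
clock: 20.88
tcp_pos: [0.5588, 0.2703, 0.1341]
orientation: [0.001, -0.293, 0.956, 0.0]
wrist_force: [0.6, -0.1, -1.7]
finger_gap: 0.034
grip_force: 40.3
shift mm [0.2 1.1 3.4] turn -0.0013 tilt [-0.002 -0.001 -1.   ] t 20.88 tcp [0.5588 0.2703 0.1341] F [ 0.6 -0.1 -1.7] gap 0.034 grip 40.3
```

Release, then go above the vial.

```bash
python3 -m pendant '[[-0.4,0,0,0.003,0],[-0.4,0,0,0,0],[-0.1,0,0,0,0],[0.1,0,0,0,0],[0.4,0,0,0,0],[0.4,0,0,-0.02,0],[0.4,0,0,-0.03,0],[0.4,0,0,-0.03,0]]'
python3 -m pendant '[[0.4,0,-0.035,0,0],[0.4,0,-0.040,0,0],[0.4,0,-0.040,0,0],[0.4,0,-0.040,0,0],[0.4,0,-0.020,0,0],[0.4,0,0,0,0],[0.4,0,0,0,0]]'
python3 - <<'E'
from h import *
np.set_printoptions(precision=4,suppress=True)
im=snap('side','s4');a=cv2.imread('pics/s4.png')
t=snap('top','t4');b=cv2.imread('pics/t4.png')
V=[]
for cam in('top','side'):
    for r in env.recognise(cam,'vial')[:1]: print(cam,r,ray(cam,r['centre'],.035))
    for r in env.recognise(cam,'balance_pan')[:1]: print(cam,r,ray(cam,r['centre'],.032))
cv2.imwrite('pics/c4.png',np.vstack([np.hstack([cv2.resize(b[145:255,255:345],(360,440),interpolation=cv2.INTER_CUBIC),cv2.resize(a[185:225,310:350],(440,440),interpolation=cv2.INTER_CUBIC)])]))
to(.6178,.0807,.08)
E
```

```text
clock: 21.88
tcp_pos: [0.5576, 0.2703, 0.2104]
orientation: [-0.0, -0.294, 0.956, 0.0]
wrist_force: [0.3, -0.3, 0.2]
finger_gap: 0.0597
grip_force: 0.0
clock: 22.75
tcp_pos: [0.6553, 0.1266, 0.2097]
orientation: [-0.0, -0.294, 0.956, 0.0]
wrist_force: [-0.3, 0.1, 1.2]
finger_gap: 0.0598
grip_force: 0.0
top {'centre': [189.8, 231.2], 'score': 0.34} [0.5224 0.3603 0.035 ]
top {'centre': [425.9, 185.4], 'score': 0.73} [ 0.6238 -0.208   0.032 ]
side {'centre': [330.8, 195.8], 'score': 0.47} [0.6208 0.0732 0.035 ]
side {'centre': [382.7, 284.2], 'score': 0.56} [ 0.6195 -0.2228  0.032 ]
shift mm [ 57.1 -16.5 130. ] turn 0.0006 tilt [-0.  0. -1.] t 23.05 tcp [0.6557 0.1265 0.21  ] F [-0.1  0.5 -0.5] gap 0.06 grip 0.0
```

View pics/c4.png

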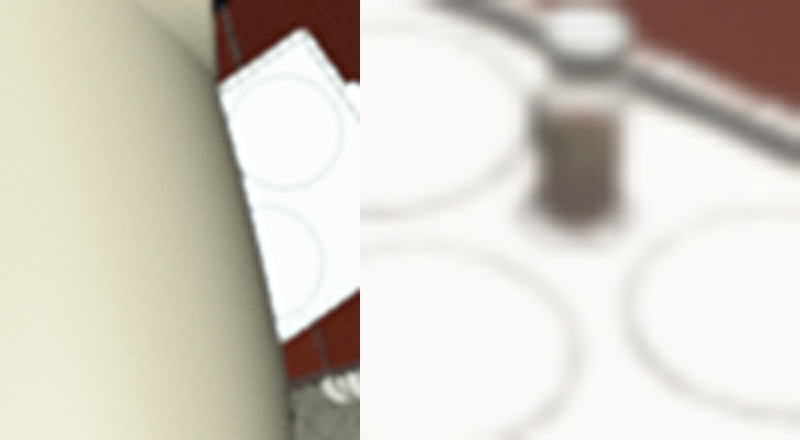

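View pics/s4.png

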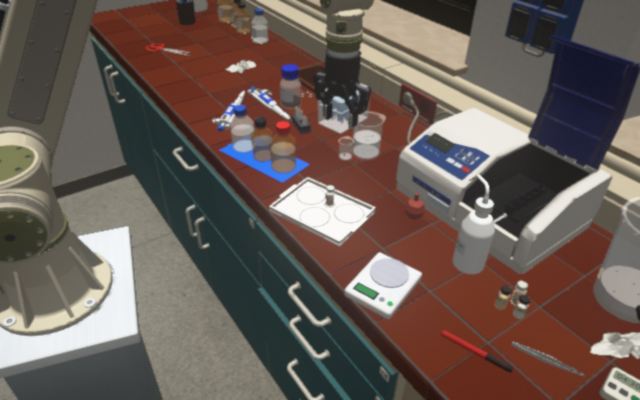

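Three bottles now stand on the mat, at (242,130), (262,140) and (283,150). The vial is alone in the tray at (330,196), with its base at about (329.8,204.5). The pan is at about (389,272).

Run:
```python
from h import *
np.set_printoptions(precision=4,suppress=True)
print("vial side cap",ray("side",(330.1,187.5),.054),"base",ray("side",(329.5,204.2),.004),"tri cap",tri((306.6,188.9),(330.1,187.5)))
# pan ellipse from both first pictures: grey-blue disc
for cam,box,z in(("top",(385,145,465,220),.032),("side",(340,245,425,320),.032)):
    im=cv2.imread(f"pics/{cam}0.png");x0,y0,x1,y1=box
    b,g,r=[im[y0:y1,x0:x1,i].astype(int) for i in range(3)]
    m=((b-r>5)&(abs(b-g)<40)&(g>120)&(g<235)).astype(np.uint8);m=cv2.morphologyEx(m,cv2.MORPH_OPEN,np.ones((3,3)))
    cn=max(cv2.findContours(m,0,1)[0],key=cv2.contourArea);cn=cv2.convexHull(cn)
    P=np.array([ray(cam,(p[0][0]+x0,p[0][1]+y0),z)[:2] for p in cn]).astype(np.float32)*1000
    print(cam,"pan",cv2.minEnclosingCircle(P),cv2.fitEllipse(P),proj(cam,[cv2.fitEllipse(P)[0][0]/1000,cv2.fitEllipse(P)[0][1]/1000,z]))
```

```text
vial side cap [0.6214 0.0812 0.054 ] base [0.6209 0.08   0.004 ] tri cap [0.6191 0.0806 0.0547]
top pan ((643.7715454101562, -194.81161499023438), 40.23997497558594) ((644.0025024414062, -195.0990753173828), (78.64716339111328, 79.58816528320312), 142.96177673339844) [420.2995 177.2001]
side pan ((645.130126953125, -196.47369384765625), 39.62556457519531) ((645.1619873046875, -196.7041015625), (77.57402801513672, 78.26917266845703), 77.42886352539062) [388.7588 272.0193]
```

```bash
python3 -m pendant '[[0.4,0.020,-0.006,0,0],[0.4,0.025,-0.007,0,0],[0.4,0.011,-0.004,0,0],[0.4,0,0,0.040,0],[0.4,0,0,0.040,0],[0.4,0,0,0,0],[0.4,0,0,0,0]]'
python3 -c "
from h import *
to(.619,.0807,.030)"
```

```text
clock: 23.92
tcp_pos: [0.6202, 0.0802, 0.1312]
orientation: [0.001, -0.294, 0.956, -0.0]
wrist_force: [0.7, 0.2, -0.2]
finger_gap: 0.0595
grip_force: 0.0
shift mm [  0.8   1.1 101.2] turn -0.0004 tilt [-0.001 -0.001 -1.   ] t 23.93 tcp [0.6202 0.0802 0.1312] F [ 0.7  0.2 -0.2] gap 0.0595 grip 0.0
```

```bash
python3 -m pendant '[[0.4,0.001,0.001,0.030,0],[0.4,0,0,0.030,0],[0.4,0,0,0.025,0],[0.4,0,0,0.015,0],[0.1,0,0,0,0],[-0.2,0,0,0,0],[-0.37,0,0,0,0],[-0.37,0,0,0,0]]' 20
python3 -c "
from h import *
to(.619,.0807,.030)"
python3 -m pendant '[[-0.45,0,0,0,0],[-0.55,0,0,0,0],[-0.7,0,0,0,0],[-0.7,0,0,0,0]]' 20
python3 -c "
from h import *
to(.619,.0807,.030)"
```

```text
clock: 24.92
tcp_pos: [0.6184, 0.0803, 0.0307]
orientation: [0.001, -0.294, 0.956, -0.0]
wrist_force: [-0.6, 0.3, 0.1]
finger_gap: 0.0266
grip_force: 0.0
shift mm [-0.7  0.   0.7] turn -0.0007 tilt [-0.001 -0.001 -1.   ] t 24.93 tcp [0.6184 0.0803 0.0307] F [-0.6  0.3  0.1] gap 0.0266 grip 0.0
clock: 25.42
tcp_pos: [0.618, 0.0803, 0.0301]
orientation: [0.0, -0.294, 0.956, -0.0]
wrist_force: [-1.5, 0.3, 4.5]
finger_gap: 0.021
grip_force: 19.7
shift mm [-1.  -0.2  0.1] turn -0.0007 tilt [-0. -0. -1.] t 25.43 tcp [0.618  0.0803 0.0301] F [-1.5  0.3  4.5] gap 0.021 grip 19.7
```

```bash
python3 -m pendant '[[-0.7,0,0,-0.010,0],[-0.7,0,0,-0.035,0],[-0.7,0,0,-0.045,0],[-0.7,0,0,-0.020,0],[-0.7,0,0,0,0],[-0.7,0,0,0,0]]'
python3 -c "
from h import *
to(.6443,-.1955,.14)"
```

```text
clock: 26.18
tcp_pos: [0.6172, 0.0803, 0.1388]
orientation: [-0.001, -0.294, 0.956, 0.0]
wrist_force: [-0.4, 0.1, -1.5]
finger_gap: 0.0212
grip_force: 19.7
shift mm [ 132.4 -243.4   -1.3] turn -0.0007 tilt [ 0.001  0.001 -1.   ] t 26.18 tcp [0.6172 0.0803 0.1388] F [-0.4  0.1 -1.5] gap 0.0212 grip 19.7
```

```bash
python3 -m pendant '[[-0.7,0.010,-0.019,0,0],[-0.7,0.020,-0.036,0,0],[-0.7,0.020,-0.036,0,0],[-0.7,0.020,-0.036,0,0],[-0.7,0.020,-0.036,0,0],[-0.7,0.020,-0.036,0,0],[-0.7,0.014,-0.027,0,0],[-0.7,0.008,-0.017,0,0]]'
python3 -m pendant '[[-0.7,0,0,0,0],[-0.7,0,0,0,0],[-0.7,0,0,0.030,0],[-0.7,0,0,0.030,0],[-0.7,0,0,0.015,0],[-0.7,0,0,0,0],[-0.7,0,0,0,0]]'
python3 -c "
from h import *
to(.6443,-.1955,.0585)"
```

```text
clock: 27.18
tcp_pos: [0.6442, -0.1976, 0.1383]
orientation: [-0.001, -0.293, 0.956, 0.001]
wrist_force: [-0.6, 0.7, 0.3]
finger_gap: 0.0207
grip_force: 19.7
clock: 28.05
tcp_pos: [0.646, -0.1948, 0.0661]
orientation: [0.001, -0.294, 0.956, -0.001]
wrist_force: [-0.0, -0.1, -0.7]
finger_gap: 0.0214
grip_force: 19.7
shift mm [1.8 0.4 7.5] turn -0.0001 tilt [-0.001 -0.001 -1.   ] t 28.05 tcp [ 0.646  -0.1948  0.0661] F [-0.  -0.1 -0.7] gap 0.0214 grip 19.7
```

```bash
python3 -m pendant '[[-0.7,0.001,0,0.005,0],[-0.7,0,0,0.001,0],[-0.7,0,0,0,0],[-0.7,0,0,0,0]]'
python3 -c "
from h import *
to(.6443,-.1955,.0583)
a=snap('side','s5');b=snap('top','t5')
im=np.hstack([cv2.resize(a[235:325,340:430],(400,400),interpolation=2),cv2.resize(b[145:225,380:460],(400,400),interpolation=2)]);cv2.imwrite('pics/c5.png',im[:,:,::-1])"
```

```text
clock: 28.55
tcp_pos: [0.6444, -0.1956, 0.0589]
orientation: [0.0, -0.294, 0.956, -0.0]
wrist_force: [-1.5, 1.3, -0.5]
finger_gap: 0.0211
grip_force: 19.7
shift mm [0.  0.1 0.6] turn -0.0008 tilt [-0. -0. -1.] t 28.55 tcp [ 0.6444 -0.1956  0.0589] F [-1.5  1.3 -0.5] gap 0.0211 grip 19.7
```

View pics/c5.png

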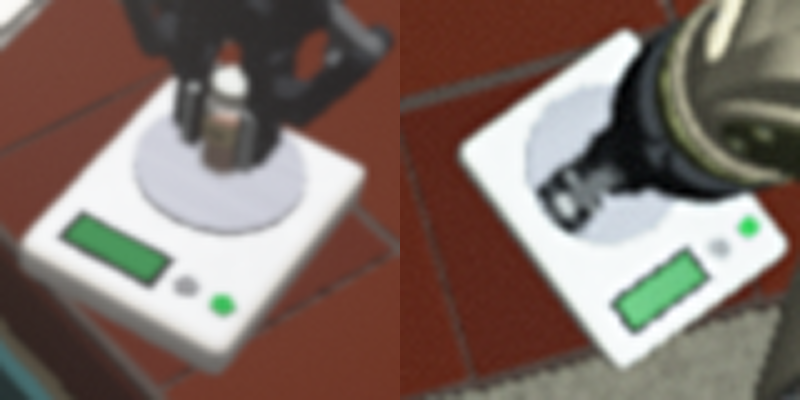

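The vial's base is at (218,168) in the side crop and the pan centre at about (220,168), so it is centred. Release.

```bash
python3 -m pendant '[[-0.7,0,0,0.0005,0],[-0.7,0,0,0,0],[-0.45,0,0,0,0],[-0.3,0,0,0,0],[-0.1,0,0,0,0],[0.2,0,0,0,0],[0.2,0,0,0,0],[0.2,0,0,-0.015,0]]'
python3 -m pendant '[[0.4,0,0,-0.040,0],[0.4,0,0,-0.050,0],[0.4,0,0,-0.050,0],[0.4,0,0,0,0]]'
python3 -c "
from h import *
to(.558,.271,.215)"
```

```text
clock: 29.65
tcp_pos: [0.6432, -0.195, 0.0724]
orientation: [-0.001, -0.294, 0.956, 0.001]
wrist_force: [0.3, -0.0, -0.6]
finger_gap: 0.0512
grip_force: 0.0
clock: 30.15
tcp_pos: [0.6469, -0.1966, 0.2204]
orientation: [0.004, -0.294, 0.956, -0.004]
wrist_force: [0.5, -0.5, 0.1]
finger_gap: 0.0596
grip_force: 0.0
shift mm [-189.   436.8    2.4] turn -0.0007 tilt [-0.006 -0.009 -1.   ] t 30.15 tcp [ 0.6469 -0.1966  0.2204] F [ 0.5 -0.5  0.1] gap 0.0596 grip 0.0
```

```bash
python3 -m pendant '[[0.4,-0.015,0.035,0,0],[0.4,-0.018,0.042,0,0],[0.4,-0.018,0.042,0,0],[0.4,-0.018,0.042,0,0],[0.4,-0.018,0.042,0,0],[0.4,-0.018,0.042,0,0],[0.4,-0.018,0.042,0,0],[0.4,-0.018,0.042,0,0]]'
python3 -m pendant '[[0.4,-0.018,0.042,0,0],[0.4,-0.018,0.042,0,0],[0.4,-0.010,0.022,0,0],[0.4,0,0,0,0],[0.4,0,0,0,0]]'
python3 -c "
from h import *
to(.5582,.2705,.1315)
b=snap('top','t6')
c,st=capblob(snap('side','s6'),'red',(265,115,300,140));print(c,st)
im=cv2.imread('pics/s6.png');cv2.imwrite('pics/c6.png',cv2.resize(im[80:320,210:450],None,fx=2.5,fy=2.5,interpolation=2))"
```

```text
clock: 31.15
tcp_pos: [0.5755, 0.1573, 0.2132]
orientation: [-0.0, -0.294, 0.956, 0.0]
wrist_force: [0.5, -0.4, -0.2]
finger_gap: 0.0601
grip_force: 0.0
clock: 31.78
tcp_pos: [0.5546, 0.269, 0.2131]
orientation: [-0.0, -0.294, 0.956, -0.0]
wrist_force: [1.1, -0.4, -0.0]
finger_gap: 0.0603
grip_force: 0.0
shift mm [-3.9 -0.8 81.6] turn -0.0007 tilt [ 0.001 -0.    -1.   ] t 31.77 tcp [0.5546 0.269  0.2131] F [ 1.1 -0.4 -0. ] gap 0.0603 grip 0.0
[282.54545455 124.14545455] [276 120  15   9 110]
```

View pics/c6.png

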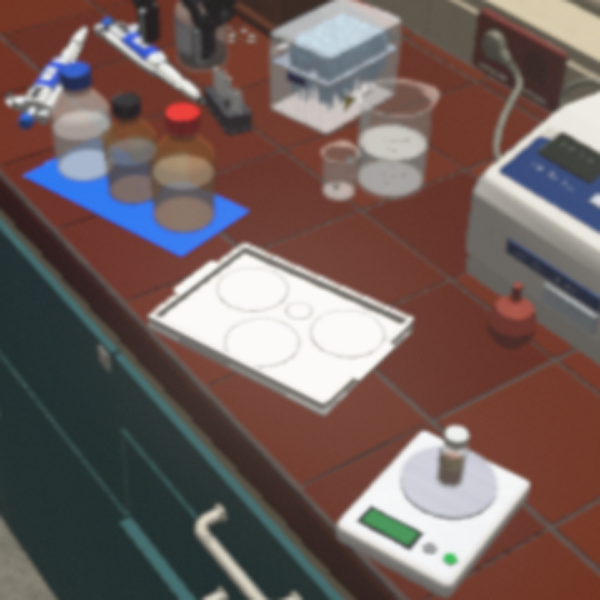

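The vial stands on the pan at (452,470) in the crop, all three bottles stand on the mat, and the rings in the tray are empty. Next I'll pick up red and return it.

```bash
python3 -m pendant '[[0.4,-0.004,-0.001,0.030,0],[0.4,0,0,0.030,0],[0.4,0,0,0.014,0],[0.4,0,0,0.008,0],[0.1,0,0,0,0],[-0.06,0,0,0,0],[-0.06,0,0,0,0],[-0.06,0,0,0,0]]' 20
python3 -c "
from h import *
to(.5582,.2705,.131)"
python3 -m pendant '[[-0.4,0,0,0,0],[-0.4,0,0,0,0],[-0.4,0,0,0,0]]' 40
python3 -m pendant '[[-0.4,0,0,-0.010,0],[-0.4,0,0,-0.030,0],[-0.4,0,0,-0.035,0],[-0.4,0,0,-0.010,0],[-0.4,0,0,0,0]]'
python3 -c "
from h import *
to(.6519,.0307,.217)"
```

```text
clock: 32.88
tcp_pos: [0.5589, 0.2711, 0.1319]
orientation: [0.001, -0.294, 0.956, 0.0]
wrist_force: [0.2, 0.2, 0.0]
finger_gap: 0.0402
grip_force: 0.0
shift mm [ 0.9 -0.1  0.9] turn -0.0006 tilt [-0.001 -0.    -1.   ] t 32.88 tcp [0.5589 0.2711 0.1319] F [0.2 0.2 0. ] gap 0.0402 grip 0.0
clock: 33.25
tcp_pos: [0.559, 0.2711, 0.1321]
orientation: [0.001, -0.294, 0.956, 0.0]
wrist_force: [-0.9, 0.5, 5.3]
finger_gap: 0.0341
grip_force: 40.1
clock: 33.88
tcp_pos: [0.5588, 0.2709, 0.2163]
orientation: [0.0, -0.294, 0.956, -0.0]
wrist_force: [0.2, -0.4, -2.7]
finger_gap: 0.0342
grip_force: 40.3
shift mm [  57.9 -251.    -0.7] turn -0.0007 tilt [-0.001 -0.    -1.   ] t 33.88 tcp [0.5588 0.2709 0.2163] F [ 0.2 -0.4 -2.7] gap 0.0342 grip 40.3
```

```bash
python3 -m pendant '[[-0.4,0.005,-0.020,0,0],[-0.4,0.008,-0.037,0,0],[-0.4,0.008,-0.037,0,0],[-0.4,0.009,-0.037,0,0],[-0.4,0.009,-0.037,0,0],[-0.4,0.008,-0.037,0,0],[-0.4,0.007,-0.030,0,0],[-0.4,0.004,-0.016,0,0]]'
python3 -m pendant '[[-0.4,0,0,0,0],[-0.4,0,0,0,0],[-0.4,0,0,0.030,0],[-0.4,0,0,0.030,0],[-0.4,0,0,0.015,0],[-0.4,0,0,0,0],[-0.4,0,0,0,0]]'
python3 -c "
from h import *
to(.6519,.0307,.133)"
```

```text
clock: 34.88
tcp_pos: [0.6513, 0.0281, 0.2144]
orientation: [-0.001, -0.293, 0.956, 0.0]
wrist_force: [-0.1, 0.9, -2.3]
finger_gap: 0.0345
grip_force: 40.3
clock: 35.75
tcp_pos: [0.6523, 0.031, 0.1427]
orientation: [0.001, -0.294, 0.956, -0.0]
wrist_force: [0.0, -0.3, -1.7]
finger_gap: 0.0344
grip_force: 40.3
shift mm [ 0.5 -0.   9.7] turn -0.0001 tilt [-0.002 -0.001 -1.   ] t 35.75 tcp [0.6523 0.031  0.1427] F [ 0.  -0.3 -1.7] gap 0.0344 grip 40.3
```

```bash
python3 -m pendant '[[-0.4,0,0,0.006,0],[-0.4,0,0,0.002,0],[-0.4,0,0,0,0],[-0.4,0,0,0,0]]'
python3 -c "
from h import *
to(.6519,.0307,.1325)"
```

```text
clock: 36.25
tcp_pos: [0.6516, 0.0306, 0.1334]
orientation: [0.0, -0.294, 0.956, 0.0]
wrist_force: [0.3, -0.4, -3.5]
finger_gap: 0.0342
grip_force: 40.4
shift mm [-0.3 -0.   0.9] turn -0.0008 tilt [-0. -0. -1.] t 36.25 tcp [0.6516 0.0306 0.1334] F [ 0.3 -0.4 -3.5] gap 0.0342 grip 40.4
```

```bash
python3 -m pendant '[[-0.4,0,0,0.0008,0],[-0.4,0,0,0,0],[-0.1,0,0,0,0],[0.1,0,0,0,0],[0.4,0,0,0,0],[0.4,0,0,-0.02,0],[0.4,0,0,-0.03,0],[0.4,0,0,-0.035,0]]'
python3 -m pendant '[[0.4,-0.007,0.037,0,0],[0.4,-0.008,0.043,0,0],[0.4,-0.008,0.043,0,0],[0.4,-0.008,0.043,0,0],[0.4,-0.008,0.043,0,0],[0.4,-0.008,0.043,0,0],[0.4,-0.008,0.043,0,0],[0.4,-0.006,0.031,0,0]]'
python3 -m pendant '[[0.4,0,0,0,0],[0.4,0,0,0,0]]'
python3 -c "
from h import *
to(.519,.3355,.118)"
```

```text
clock: 37.25
tcp_pos: [0.6512, 0.0307, 0.2177]
orientation: [-0.001, -0.294, 0.956, 0.0]
wrist_force: [0.1, -0.1, -0.5]
finger_gap: 0.0598
grip_force: 0.0
clock: 38.25
tcp_pos: [0.518, 0.3363, 0.2176]
orientation: [0.0, -0.294, 0.956, 0.0]
wrist_force: [-0.1, 0.9, 0.5]
finger_gap: 0.0595
grip_force: 0.0
clock: 38.5
tcp_pos: [0.5192, 0.3343, 0.2175]
orientation: [0.0, -0.294, 0.956, -0.0]
wrist_force: [0.3, -0.6, -0.4]
finger_gap: 0.06
grip_force: 0.0
shift mm [-0.5  1.1 99.5] turn -0.0006 tilt [ 0. -0. -1.] t 38.5 tcp [0.5192 0.3343 0.2175] F [ 0.3 -0.6 -0.4] gap 0.06 grip 0.0
```

```bash
python3 -m pendant '[[0.4,0,0.001,0.035,0],[0.4,0,0,0.030,0],[0.4,0,0,0.023,0],[0.4,0,0,0.011,0],[0.1,0,0,0,0],[-0.15,0,0,0,0],[-0.15,0,0,0,0],[-0.15,0,0,0,0]]' 20
python3 -c "
from h import *
to(.519,.3355,.118)"
python3 -m pendant '[[-0.4,0,0,0,0],[-0.4,0,0,0,0],[-0.4,0,0,0,0]]' 40
python3 -m pendant '[[-0.4,0,0,-0.010,0],[-0.4,0,0,-0.030,0],[-0.4,0,0,-0.035,0],[-0.4,0,0,-0.010,0],[-0.4,0,0,0,0]]'
python3 -c "
from h import *
to(.5677,.046,.203)"
```

```text
clock: 39.5
tcp_pos: [0.5188, 0.3357, 0.1193]
orientation: [0.001, -0.294, 0.956, 0.0]
wrist_force: [0.3, 0.9, 1.0]
finger_gap: 0.0365
grip_force: 0.0
shift mm [-0.  -0.3  1.3] turn -0.0006 tilt [-0.001 -0.    -1.   ] t 39.5 tcp [0.5188 0.3357 0.1193] F [0.3 0.9 1. ] gap 0.0365 grip 0.0
clock: 39.88
tcp_pos: [0.5188, 0.3357, 0.1193]
orientation: [0.001, -0.294, 0.956, 0.0]
wrist_force: [-0.5, -0.6, 4.9]
finger_gap: 0.0297
grip_force: 39.7
clock: 40.5
tcp_pos: [0.5185, 0.3355, 0.2034]
orientation: [0.0, -0.294, 0.956, 0.0]
wrist_force: [0.6, 0.9, -3.3]
finger_gap: 0.0299
grip_force: 40.0
shift mm [ 121.9 -267.2    0.4] turn -0.0007 tilt [-0. -0. -1.] t 40.5 tcp [0.5185 0.3355 0.2034] F [ 0.6  0.9 -3.3] gap 0.0299 grip 40.0
```

```bash
python3 -m pendant '[[-0.4,0.010,-0.020,0,0],[-0.4,0.018,-0.040,0,0],[-0.4,0.018,-0.040,0,0],[-0.4,0.018,-0.040,0,0],[-0.4,0.018,-0.040,0,0],[-0.4,0.018,-0.040,0,0],[-0.4,0.016,-0.035,0,0],[-0.4,0.006,-0.012,0,0]]'
python3 -m pendant '[[-0.4,0,0,0,0],[-0.4,0,0,0,0],[-0.4,0,0,0.030,0],[-0.4,0,0,0.030,0],[-0.4,0,0,0.015,0],[-0.4,0,0,0.006,0],[-0.4,0,0,0,0],[-0.4,0,0,0,0]]'
python3 -c "
from h import *
to(.5678,.046,.1203)"
```

```text
clock: 41.5
tcp_pos: [0.5665, 0.043, 0.2019]
orientation: [-0.001, -0.292, 0.956, 0.0]
wrist_force: [-0.1, 0.2, -2.6]
finger_gap: 0.0298
grip_force: 40.2
clock: 42.5
tcp_pos: [0.5683, 0.0461, 0.1236]
orientation: [0.001, -0.294, 0.956, -0.0]
wrist_force: [0.1, -0.4, -3.3]
finger_gap: 0.0297
grip_force: 40.1
shift mm [0.5 0.2 3.3] turn -0.0005 tilt [-0.002 -0.001 -1.   ] t 42.5 tcp [0.5683 0.0461 0.1236] F [ 0.1 -0.4 -3.3] gap 0.0297 grip 40.1
```

```bash
python3 -m pendant '[[-0.4,0,0,0.0025,0],[-0.4,0,0,0,0],[-0.4,0,0,0,0],[-0.4,0,0,0,0]]'
python3 -c "
from h import *
to(.5678,.046,.1203)"
python3 -m pendant '[[-0.4,0,0,0.0003,0],[-0.4,0,0,0,0],[-0.1,0,0,0,0],[0.1,0,0,0,0],[0.4,0,0,0,0],[0.4,0,0,-0.02,0],[0.4,0,0,-0.04,0],[0.4,0,0,-0.045,0]]'
python3 -c "
from h import *
to(.4789,.4013,.225)"
```

```text
clock: 43.0
tcp_pos: [0.5678, 0.0459, 0.1204]
orientation: [0.0, -0.294, 0.956, -0.0]
wrist_force: [0.2, 0.1, -0.7]
finger_gap: 0.0298
grip_force: 40.4
shift mm [-0.   0.1  0.1] turn -0.0008 tilt [-0.001 -0.001 -1.   ] t 43.0 tcp [0.5678 0.0459 0.1204] F [ 0.2  0.1 -0.7] gap 0.0298 grip 40.4
clock: 44.0
tcp_pos: [0.5668, 0.0461, 0.225]
orientation: [-0.001, -0.294, 0.956, 0.0]
wrist_force: [0.5, 0.2, -0.2]
finger_gap: 0.06
grip_force: 0.0
shift mm [-1.268e+02  3.433e+02  2.000e-01] turn -0.0007 tilt [ 0.002  0.001 -1.   ] t 44.0 tcp [0.5668 0.0461 0.225 ] F [ 0.5  0.2 -0.2] gap 0.06 grip 0.0
```

```bash
python3 -m pendant '[[0.4,-0.015,0.040,0,0],[0.4,-0.016,0.044,0,0],[0.4,-0.016,0.044,0,0],[0.4,-0.016,0.044,0,0],[0.4,-0.016,0.044,0,0],[0.4,-0.016,0.044,0,0],[0.4,-0.016,0.044,0,0],[0.4,-0.015,0.039,0,0]]'
python3 -m pendant '[[0.4,0,0,0,0],[0.4,0,0,0,0]]'
python3 -c "
from h import *
to(.4789,.4013,.127)"
```

```text
clock: 45.0
tcp_pos: [0.4784, 0.4022, 0.2245]
orientation: [-0.0, -0.294, 0.956, 0.0]
wrist_force: [1.0, -0.3, -0.3]
finger_gap: 0.0598
grip_force: 0.0
clock: 45.25
tcp_pos: [0.4789, 0.4003, 0.2244]
orientation: [-0.0, -0.294, 0.956, -0.0]
wrist_force: [0.1, -0.3, -0.6]
finger_gap: 0.0597
grip_force: 0.0
shift mm [-0.6  0.8 97.4] turn -0.0003 tilt [ 0.001 -0.    -1.   ] t 45.25 tcp [0.4789 0.4003 0.2244] F [ 0.1 -0.3 -0.6] gap 0.0597 grip 0.0
```

```bash
python3 -m pendant '[[0.4,0,0.001,0.035,0],[0.4,0,0,0.030,0],[0.4,0,0,0.021,0],[0.4,0,0,0.011,0],[0.1,0,0,0,0],[-0.1,0,0,0,0],[-0.1,0,0,0,0],[-0.1,0,0,0,0]]' 20
python3 -c "
from h import *
to(.4789,.4013,.127)"
python3 -m pendant '[[-0.4,0,0,0,0],[-0.4,0,0,0,0],[-0.4,0,0,0,0]]' 40
python3 -m pendant '[[-0.4,0,0,-0.010,0],[-0.4,0,0,-0.030,0],[-0.4,0,0,-0.035,0],[-0.4,0,0,-0.010,0],[-0.4,0,0,0,0]]'
python3 -c "
from h import *
to(.5851,.127,.212)"
```

```text
clock: 46.25
tcp_pos: [0.4789, 0.4017, 0.1285]
orientation: [0.001, -0.294, 0.956, 0.0]
wrist_force: [-0.5, 0.0, -0.7]
finger_gap: 0.0379
grip_force: 0.0
shift mm [ 0.2 -0.3  1.5] turn -0.0006 tilt [-0.001 -0.    -1.   ] t 46.25 tcp [0.4789 0.4017 0.1285] F [-0.5  0.  -0.7] gap 0.0379 grip 0.0
clock: 46.62
tcp_pos: [0.4789, 0.4019, 0.1285]
orientation: [0.001, -0.294, 0.956, 0.0]
wrist_force: [0.5, 0.3, 6.1]
finger_gap: 0.0332
grip_force: 39.7
clock: 47.25
tcp_pos: [0.4786, 0.4014, 0.2126]
orientation: [0.0, -0.294, 0.956, 0.0]
wrist_force: [-0.3, 0.0, -2.4]
finger_gap: 0.0333
grip_force: 40.2
shift mm [  65.9 -286.8    0.6] turn -0.0008 tilt [-0. -0. -1.] t 47.25 tcp [0.4786 0.4014 0.2126] F [-0.3  0.  -2.4] gap 0.0333 grip 40.2
```

```bash
python3 -m pendant '[[-0.4,0.005,-0.020,0,0],[-0.4,0.010,-0.040,0,0],[-0.4,0.010,-0.045,0,0],[-0.4,0.010,-0.045,0,0],[-0.4,0.010,-0.045,0,0],[-0.4,0.010,-0.045,0,0],[-0.4,0.008,-0.030,0,0],[-0.4,0.003,-0.017,0,0]]'
python3 -m pendant '[[-0.4,0,0,0,0],[-0.4,0,0,0,0],[-0.4,0,0,0.030,0],[-0.4,0,0,0.030,0],[-0.4,0,0,0.015,0],[-0.4,0,0,0.005,0],[-0.4,0,0,0,0],[-0.4,0,0,0,0]]'
python3 -c "
from h import *
to(.5851,.127,.1295)"
```

```text
clock: 48.25
tcp_pos: [0.5846, 0.1243, 0.2111]
orientation: [-0.001, -0.292, 0.956, 0.0]
wrist_force: [0.3, 1.4, -2.2]
finger_gap: 0.0333
grip_force: 40.3
clock: 49.25
tcp_pos: [0.5859, 0.1271, 0.1339]
orientation: [0.001, -0.294, 0.956, -0.0]
wrist_force: [0.8, 0.5, -2.3]
finger_gap: 0.0331
grip_force: 40.3
shift mm [0.7 0.4 4.4] turn -0.0005 tilt [-0.002 -0.001 -1.   ] t 49.25 tcp [0.5859 0.1271 0.1339] F [ 0.8  0.5 -2.3] gap 0.0331 grip 40.3
```

```bash
python3 -m pendant '[[-0.4,0,0,0.0035,0],[-0.4,0,0,0,0],[-0.4,0,0,0,0],[-0.4,0,0,0,0]]'
python3 -c "
from h import *
to(.5851,.127,.1295)"
python3 -m pendant '[[-0.4,0,0,0.0003,0],[-0.4,0,0,0,0],[-0.1,0,0,0,0],[0.1,0,0,0,0],[0.4,0,0,0,0],[0.4,0,0,-0.02,0],[0.4,0,0,-0.04,0],[0.4,0,0,-0.04,0]]'
python3 -m pendant '[[0.4,0,0.03,-0.02,0],[0.4,0.008,0.045,0,0],[0.4,0.008,0.045,0,0],[0.4,0.008,0.045,0,0],[0.4,0.008,0.045,0,0],[0.4,0.008,0.045,0,0],[0.4,0.008,0.045,0,0],[0.4,0.008,0.030,0,0]]'
python3 -m pendant '[[0.4,0,0,0,0],[0.4,0,0,0,0],[0.4,0,0,0,0]]'
python3 - <<'E'
from h import *
a=snap('side','s9');b=snap('top','t9')
im=np.hstack([cv2.resize(a[140:320,260:430],(425,450),interpolation=2),cv2.resize(b[145:265,255:355],(375,450),interpolation=2)]);cv2.imwrite('pics/c9.png',im[:,:,::-1])
for k,bx,z in(("blue",(270,180,300,220),.130),("red",(300,150,350,190),.135),("black",(305,195,340,225),.12)):
    for n in("top0","t9"):
        c,st=capblob(cv2.imread(f"pics/{n}.png")[:,:,::-1].copy(),k,bx);print(n,k,np.round(c,1),np.round(ray("top",c,z),4),st[4])
B={"blue":(295,145,325,168),"red":(338,160,368,182),"black":(300,168,330,192)}
for k in B:
    for n in("side0","s9"): print(n,k,np.round(capblob(cv2.imread(f"pics/{n}.png")[:,:,::-1].copy(),k,B[k])[0],1))
E
```

```text
clock: 49.75
tcp_pos: [0.5854, 0.1268, 0.1296]
orientation: [0.0, -0.294, 0.956, -0.0]
wrist_force: [0.0, -0.2, 0.0]
finger_gap: 0.0331
grip_force: 40.5
shift mm [0.2 0.3 0.1] turn -0.0008 tilt [-0.001 -0.    -1.   ] t 49.75 tcp [0.5854 0.1268 0.1296] F [ 0.  -0.2  0. ] gap 0.0331 grip 40.5
clock: 50.75
tcp_pos: [0.5846, 0.1268, 0.2294]
orientation: [-0.001, -0.294, 0.956, 0.0]
wrist_force: [0.2, -0.4, 0.1]
finger_gap: 0.0599
grip_force: 0.0
clock: 51.75
tcp_pos: [0.3518, 0.3697, 0.2489]
orientation: [-0.0, -0.294, 0.956, 0.0]
wrist_force: [-0.5, 0.7, 0.0]
finger_gap: 0.0595
grip_force: 0.0
clock: 52.12
tcp_pos: [0.3542, 0.3679, 0.2488]
orientation: [0.0, -0.293, 0.956, -0.0]
wrist_force: [-0.2, 0.0, 0.3]
finger_gap: 0.0598
grip_force: 0.0
top0 blue [285.5 201.5] [0.5825 0.1267 0.13  ] 149
t9 blue [285.6 201.4] [0.5828 0.1266 0.13  ] 151
top0 red [330.1 168.8] [0.6518 0.0293 0.135 ] 192
t9 red [330.1 168.9] [0.6514 0.0293 0.135 ] 189
top0 black [321.8 209.2] [0.5652 0.0483 0.12  ] 100
t9 black [321.5 209.1] [0.5655 0.049  0.12  ] 101
side0 blue [309.3 154.6]
s9 blue [305.3 157.4]
side0 red [352.7 168.9]
s9 red [352.9 169.1]
side0 black [313.1 182.1]
s9 black [313.1 182.1]
```

View pics/c9.png

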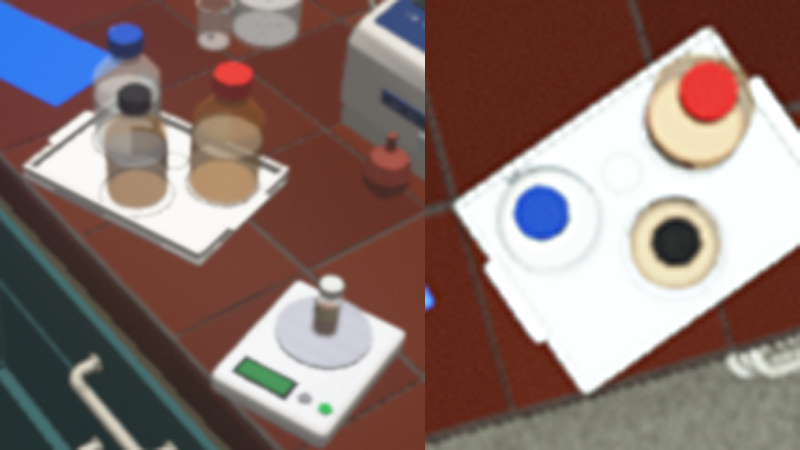

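All three bottles are back upright within about 1 mm, going by their caps in the top view. The side-view shift of the blue cap is probably its blob merging with the blue mat behind it. The vial is centred on the pan at (325,325) in the crop.

```bash
python3 -c "
from workcell import env
print(env.hand_in())"
```

```text
the job is handed in; nothing more can be done
None
```

The job is handed in: the vial stands in the middle of the balance pan, and all three bottles are upright in the tray within about 1 mm of where they started, going by the top camera, at about 52 s of the 134 s allowed.

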